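Seat the staking head on its stand and tap the punch

ROBOT

A 6-joint arm with a two-finger parallel gripper is mounted at the origin on the work surface. World frame = base frame: x ahead of the robot, y to its left, z up, the work surface at z = 0. Lengths are in m, angles in rad, forces in N, time in s.
With the tool pointing down it reaches from about 0.425 to 1.125 m from the base axis. Payload 14.9 kg.
Tool frame: the origin (TCP) lies at the very end of the fingers, on their centre line; the grasp point (between the pads) lies 19 mm behind it (tcp_to_grasp is the distance from the TCP to the grasp point, in m); y points along the fingers, x is the direction in which the jaws open and shut, and the axes are right-handed (so a half turn about y gives the same grasp; the last joint's range is limited). The gripper opens to 91 mm and grips with 3 to 60 N. Pads are 32 mm wide; open, the fingers measure 118 mm over their backs; the gripper's body (76 mm by 178 mm) begins 60 mm behind the grasp point.
Start: joints at [-1.145, 0.379, 1.734, -0, 1.028, -0.033], TCP at [0.31, -0.628, 0.214] pointing down, gripper open.
Joint ranges: [-2.77, 2.77], [-0.74, 2.19], [0, 2.66], [-1.06, 4.2], [0.31, 2.87], [-3.08, 3.08]. Speed limits (rad/s): [1.89, 1.89, 2.39, 3.14, 3.14, 3.14].

INTERFACE

Orientations are given as a rotation vector (axis times angle).
In Python, from cell import read_state, snapshot, calibration, hand_in, cut_out, pinpoint, tcp_to_grasp gives the robot as it stands.
- The arm moves only by the shell command python3 -m jog 'ROWS' [OPENING] [FORCE]. ROWS is JSON, a list that holds one entry, the list of rows, each a list of 4 numbers: the shift along the tool's x, y, z in mm, then the turn about the tool's y in degrees. In form: [[[x, y, z, spin], ...]]. A call has 1 to 12 rows; each row is the pose to reach, as a shift and turn from the pose commanded when the call began, along the tool's axes at that moment; what a row does not reach only later rows make up. A row lasts 1/10 s, in which the tool goes at most 50 mm and 8.59 degrees, less where a joint would pass 70% of its speed; a pose out of reach is approached as far as the arm can. A call with a gripper value outside its range is refused whole. OPENING is the finger opening in mm, from 0 to 91.2, set as the call begins (- or left out, the last holds). The fingers move at their own pace and stop on an object; FORCE is the grip in N (left out, the last holds). Time passes only in rows, so rows that repeat a pose let the fingers close. It gives the time, the measured TCP pose, the force and the opening at its end, in the units of the state.
- read_state(): the state, without advancing time (a new reading comes with each control period).
- snapshot(name): name is "side" or "top" or "wrist"; returns the picture (420x560x3 uint8, blue, green, red); there is no depth.
- calibration(name): a dict with "camera_matrix" (3x3 intrinsics, pixels), "cam_to_world" (4x4, takes a point from camera to world coordinates). Camera axes: x right, y up, looking along -z (the intrinsics and any distortion apply to the point x, -y, -z); pixel columns grow to the right and rows downward; lengths in m; the calibration is good to about 2 mm. A picture is of the moment at which its call begins: read the wrist's pose just before it. calibration takes no time and is no camera call; for the wrist camera it gives the pose at the moment of the call.
- hand_in(): hands the job in, once; it reports no verdict.
Trained networks look in the newest picture that a camera, given by its name, has taken for a name from the list of things; names that differ only in an ending like _2 or _b are one class to them, and where a whole thing is asked for, a point or a joint stands for the part that bears it (a point fixed in the world has none). Each returns a list of dicts, best first, with "confidence" (0 to 1); they miss things now and then, are a little off and sometimes report something else, mostly with a low value. They report only what shows in the picture. A call takes as long as a camera call.
- cut_out(camera, query): "mask" (420x560 bool, what is visible of it) and "xy" ([column, row] in pixels, amid what is visible of it).
- pinpoint(camera, query): "xy" ([column, row] in pixels: a listed point, or the origin of a listed thing).
The state is a dict: "time_s": time; "qpos": joint angles; "dq": joint speeds; "effort": joint torques, N m; "tcp_pos": TCP position; "orientation": TCP orientation; "ft_force": force on the tool from outside, world axes, zero at the start; "ft_torque": the same for the moment, N m; "finger_gap": finger opening in m.
Only numpy, scipy, OpenCV 4.12 (cv2) and the standard library are available. Lean on these libraries where they do the work, as an engineer would, in place of code of your own. Each camera call takes 0.05 s, during which the arm holds its last target.

TASK

Lift the blue staking head onto the green stand so that both pegs enter its foot and it sits fully home, with its yellow stripe at the stand's yellow-striped end, and let go of it. Then take the mallet and with it knock the sprung punch on top of the head down. Finally stand the mallet back on its face on the cork mat; leave the other things where they are.

Things in the scene. Friction and masses are not known exactly. Their poses are not given: they have to be found in the camera images.
- stand: Green stand, fixed: 140 x 100 x 20 mm (x, y, z), bare metal deck 116 x 76 mm on it, deck top 25 mm above the bench. Two steel pegs rise 14 mm from the deck at x = +35 and -35 mm, y = 0; 8 mm thick, tips tapered to 4 mm over the last 5 mm. Yellow stripe at the +x end. Origin: centre of the underside, z up; the seated head's origin lies 25 mm above it, axes agreeing.
- stand_peg (a point): Foot, at deck height, of the peg at the yellow-striped (+x) end of the stand.
- staking_head: Loose, 0.3-0.6 kg. Steel foot 100 x 60 x 16 mm (x, y, z), through holes 10.5 mm wide at x = +35 and -35 mm, y = 0, yellow stripe at the +x end. On it a blue block 38 (x) x 42 (y) mm, 16 to 60 mm above the underside: grip its 42 mm from above (fingers on the y sides). The punch on top reaches 82 mm above the underside. Origin: centre of the underside, z up.
- head_hole (a point): Lower mouth of the head's hole at its yellow-striped (+x) end; goes over stand_peg.
- punch (a joint): Travel of the sprung punch in the head: 0 up (at rest), 0.008 m fully down; the spring takes 3 N to start and about 9 N at the bottom, and returns it.
- punch_top (a point): Centre of the flat top of the punch's round dark steel cap (26 mm across), 82 mm above the head's underside, so 107 mm above the bench when seated and up.
- mat: Cork mat fixed on the bench, 200 x 120 x 5 mm (x, y, z), the mallet's place. Origin: centre of the underside. It lies left or right of the stand, the head on the other side.
- mallet: Small mallet, 0.18-0.37 kg, standing on the mat on one face. Head: upright cylinder 36 mm across, 64 mm high, brass with white faces. Wooden handle level along -x to x = -145 mm, 14 mm wide (y), 18 mm high, centre line 32 mm above the lower face: grip its width from above, about 48 mm from the head axis. Origin: centre of the lower, striking face; z up.
- oil_bottle: Bystander, leave alone: small amber glass jar with a black cap, 32 mm across, 52 mm high, behind the stand.
- loupe: Bystander, leave alone: black eyeglass loupe, a cone 36 mm across, 36 mm high, just beyond the cork mat.
- case_ring: Bystander, leave alone: brass ring lying flat, 42 mm across, 10 mm high, near the striped end of the head.
- screwdriver: Bystander, leave alone: red-handled screwdriver, 130 mm long, lying at the back.
- pin_tin: Bystander, leave alone: flat round steel tin, 60 mm across, 24 mm high, at the back.
- mug: Bystander, leave alone: blue ceramic mug, 80 mm across, 90 mm high, at the left side.

How it is judged:
On the way, in this order (a step that is already met when the one before it is completed fails the run):
1. The head is seated on the stand: stripe end on stripe end, holes within 3 mm of the pegs, foot level and fully home on the deck (within 2.5 mm), and the gripper has let go (horizontal distance between head_hole and stand_peg below 0.003 m and horizontal distance between staking_head and stand below 0.003 m and z of staking_head in the frame of stand between 0.0225 and 0.0275 m and angle between staking_head's own z axis and vertical below 0.05 rad and contact force between each of the fingers, mallet and staking_head below 0.1 N), for 0.2 s.
2. With the head still seated, the mallet knocks the punch down by at least 6 of its 8 mm (horizontal distance between head_hole and stand_peg below 0.003 m and horizontal distance between staking_head and stand below 0.003 m and z of staking_head in the frame of stand between 0.0225 and 0.0275 m and angle between staking_head's own z axis and vertical below 0.05 rad and value of joint punch above 0.006 m and contact force between mallet and staking_head above 2 N).
At the end, for the whole second after the job is handed in: The head sits level and fully home on the pegs (holes within 3 mm, foot within 2.5 mm of the deck), the punch is back up (within 1.5 mm), the mallet stands on its face (within 0.1 rad) on the mat, its centre 5 mm or more inside the edge, all at rest, the robot touching nothing (horizontal distance between head_hole and stand_peg below 0.003 m and horizontal distance between staking_head and stand below 0.003 m and z of staking_head in the frame of stand between 0.0225 and 0.0275 m and angle between staking_head's own z axis and vertical below 0.05 rad and value of joint punch below 0.0015 m and x of mallet in the frame of mat between -0.09 and 0.09 m and y of mallet in the frame of mat between -0.055 and 0.055 m and z of mallet in the frame of mat below 0.009 m and angle between mallet's own z axis and vertical below 0.1 rad and linear speed of each of mallet, staking_head below 0.02 m/s and contact force between each of the arm, the fingers and anything else below 0.1 N).
It fails at once if The punch is pushed down (over 3 mm) by the gripper or while the gripper touches the head: only the mallet may press it (value of joint punch above 0.003 m and contact force between any of the fingers, the arm and staking_head above 1 N).
It fails at once if The head is dropped onto the stand: let go more than about 6 mm above home, so that it falls faster than 0.35 m/s (linear speed of staking_head above 0.35 m/s and horizontal distance between staking_head and stand below 0.08 m and contact force between the fingers and staking_head below 0.1 N).
It fails at once if The mallet presses on the head or punch with more than 60 N (contact force between mallet and staking_head above 60 N).
It fails at once if A bystander (jar, loupe, ring, screwdriver, tin or mug) is shifted by more than 30 mm (distance of any of oil_bottle, loupe, case_ring, screwdriver, pin_tin, mug from where it was at the start of the episode above 0.03 m).
It also fails if it takes over 64 s, if anything falls off the work surface, if the arm or the gripper's body presses on something with over 40 N, if the wrist force passes 120 N, or if a joint passes its speed limit or range.

## Working session

There is one attempt and no reset: what is moved stays moved. The work goes in short steps, Python scripts to look and compute and a shell command to move; the robot and the scene stay as the last step left them, time stands still between calls to the robot, and variables do not carry over. Pictures are saved under pics/ and viewed, and the job is handed in when it is done.

```bash
ls -la; mkdir -p pics; python3 - <<'E'
from cell import *
import cv2
s=read_state(); print(s); print(tcp_to_grasp)
for n in("side","top","wrist"):
    c=calibration(n); print(n,c)
    cv2.imwrite(f"pics/{n}0.png",snapshot(n))
E
```

```text
total 12
drwxr-xr-x  3 agent agent 4096 Dec  6 05:07 .
drwxr-xr-x 23 root  root  4096 Dec  6 05:07 ..
drwxr-xr-x  2 agent agent 4096 Dec  6 05:07 pics
{'time_s': 0.0, 'qpos': array([-1.14528220e+00,  3.79395109e-01,  1.73480109e+00, -1.61293010e-05,
        1.02852356e+00, -3.32940482e-02]), 'dq': array([-0.00183604, -0.00057572, -0.00036016,  0.00108109,  0.00084531,
       -0.00055961]), 'effort': array([ 2.24544921e-03, -7.63711309e+01, -4.34369481e+01,  6.51512761e-02,
        4.24269377e-02, -8.22565107e-05]), 'tcp_pos': array([ 0.30983957, -0.6272303 ,  0.21328761]), 'orientation': array([-1.39136489,  0.8656495 , -0.86410147]), 'ft_force': array([-0.55528473,  0.45500459, -0.30618835]), 'ft_torque': array([0.00500053, 0.02915085, 0.00634458]), 'finger_gap': 0.0910215935302121}
0.0188
side {'camera_matrix': array([[465.37829138,   0.        , 271.73567103],
       [  0.        , 465.37829138, 213.38770473],
       [  0.        ,   0.        ,   1.        ]]), 'cam_to_world': array([[ 0.96763442,  0.17084553, -0.18572948,  0.36971438],
       [-0.25221737,  0.67913618, -0.689318
[... 321 characters left out ...]
am_to_world': array([[ 0.02643459,  0.98982521, -0.13981156,  0.44346198],
       [-0.99962942,  0.02708338,  0.00273952,  0.07963413],
       [ 0.00649822,  0.13968733,  0.99017434,  1.41046016],
       [ 0.        ,  0.        ,  0.        ,  1.        ]])}
wrist {'camera_matrix': array([[292.78827081,   0.        , 282.38766565],
       [  0.        , 292.78827081, 209.56229633],
       [  0.        ,   0.        ,   1.        ]]), 'cam_to_world': array([[ 0.44253323,  0.8560567 ,  0.26707913,  0.38512299],
       [-0.89675138,  0.42282891,  0.1305859 , -0.59149298],
       [-0.00113984, -0.29729218,  0.95478587,  0.38362896],
       [ 0.        ,  0.        ,  0.        ,  1.        ]])}
```

View pics/top0.png

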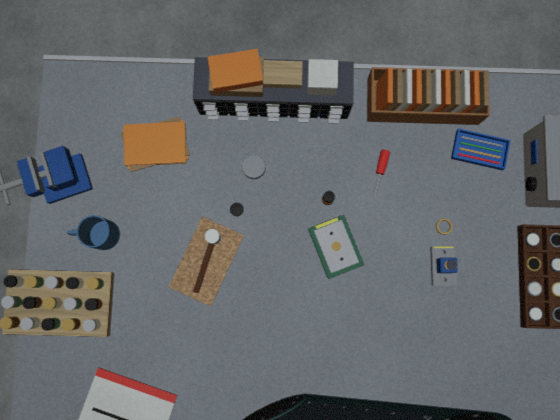

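View pics/side0.png

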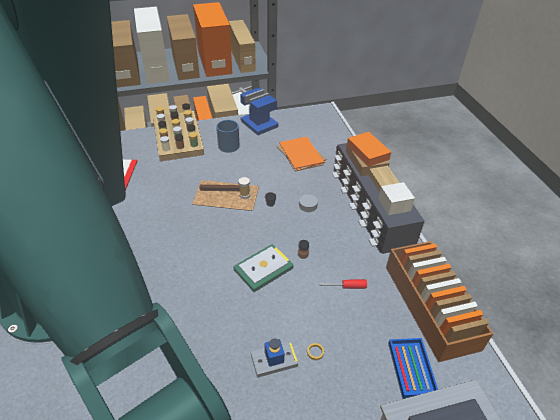

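View pics/wrist0.png

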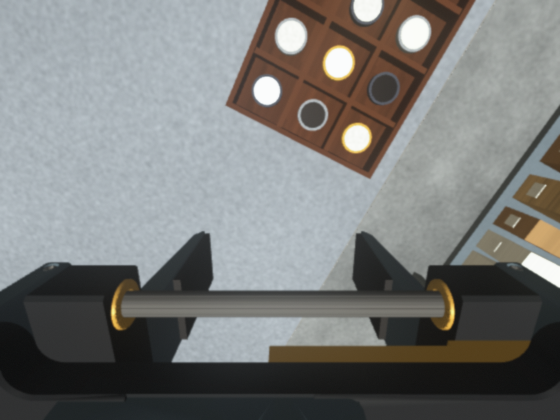

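The top view shows the head at (445,266) with its stripe up, toward +x. The stand is at (336,247), the mat at (207,260), and the mallet has its head at (212,236) and its handle running toward (198,290). Next I'll measure these.

```bash
cat > h.py <<'E'
from cell import *
import numpy as np, cv2
from scipy.spatial.transform import Rotation as R
def ray(c,xy):
    K=c["camera_matrix"];T=c["cam_to_world"]
    d=np.array([(xy[0]-K[0,2])/K[0,0],-(xy[1]-K[1,2])/K[1,1],-1.])
    return T[:3,3],T[:3,:3]@d
def onz(c,xy,z):
    o,d=ray(c,xy); return o+d*(z-o[2])/d[2]
def proj(c,P):
    K=c["camera_matrix"];T=c["cam_to_world"]
    p=(np.atleast_2d(P)-T[:3,3])@T[:3,:3]
    return np.c_[K[0,0]*p[:,0]/-p[:,2]+K[0,2], K[1,1]*-p[:,1]/-p[:,2]+K[1,2]]
def tool():
    s=read_state(); return s["tcp_pos"],R.from_rotvec(s["orientation"]).as_matrix()
E
python3 - <<'E'
from h import *
p,M=tool(); print(M.round(3))
Z=dict(stand=0,stand_peg=.025,staking_head=0,head_hole=0,punch_top=.082,mat=0,mallet=.005,loupe=0,case_ring=0,oil_bottle=0,screwdriver=0)
for n in("top","side"):
    c=calibration(n); snapshot(n)
    for q,z in Z.items():
        r=pinpoint(n,q)
        print(n,q,[(np.round(d["xy"],1).tolist(),round(d["confidence"],2),onz(c,d["xy"],z).round(4)[:2].tolist()) for d in r[:2]])
print(read_state()["time_s"])
E
python3 - <<'E'
import cv2
a=cv2.imread("pics/top0.png")
cv2.imwrite("pics/topz.png",cv2.resize(a[200:310,160:480],None,fx=2.5,fy=2.5,interpolation=cv2.INTER_CUBIC))
E
```

```text
[[ 0.443 -0.     0.897]
 [-0.897  0.001  0.443]
 [-0.001 -1.     0.   ]]
top stand []
top stand_peg [([329.9, 231.6], 0.65, [0.5982, -0.0347])]
top staking_head [([442.5, 259.5], 0.96, [0.5362, -0.3296])]
top head_hole [([441.0, 254.9], 0.61, [0.5481, -0.3259])]
top punch_top [([452.8, 265.3], 0.6, [0.5174, -0.3308])]
top mat [([205.6, 261.1], 0.58, [0.5157, 0.2831])]
top mallet [([214.8, 237.9], 0.8, [0.576, 0.2615])]
top loupe [([237.6, 210.2], 0.58, [0.6508, 0.2058]), ([379.7, 171.6], 0.51, [0.7644, -0.1662])]
top case_ring [([444.2, 226.7], 0.44, [0.622, -0.3352])]
top oil_bottle [([324.5, 200.4], 0.56, [0.683, -0.0213])]
top screwdriver [([379.0, 171.9], 0.61, [0.7635, -0.1643]), ([332.6, 232.5], 0.38, [0.5988, -0.0438])]
side stand [([262.4, 266.8], 0.71, [0.5636, -0.0429])]
side stand_peg [([273.8, 257.0], 0.71, [0.5986, -0.0361]), ([273.9, 203.2], 0.32, [0.6557, 0.1786])]
side staking_head [([276.1, 360.8], 0.84, [0.5268, -0.331])]
side head_hole [([288.4, 359.5], 0.67, [0.5563, -0.3351]), ([227.8, 194.3], 0.32, [0.5258, 0.283])]
side punch_top [([275.3, 342.5], 0.64, [0.5242, -0.3288])]
side mat [([227.0, 194.6], 0.61, [0.523, 0.2822])]
side mallet [([241.5, 193.4], 0.9, [0.5697, 0.2708]), ([259.4, 267.3], 0.19, [0.5541, -0.0465])]
side loupe [([269.6, 204.1], 0.47, [0.6481, 0.2035])]
side case_ring [([317.2, 352.2], 0.66, [0.6296, -0.334])]
side oil_bottle [([303.3, 256.2], 0.56, [0.6881, -0.0339])]
side screwdriver [([345.8, 288.4], 0.63, [0.7664, -0.1721])]
1.35
```

View pics/topz.png

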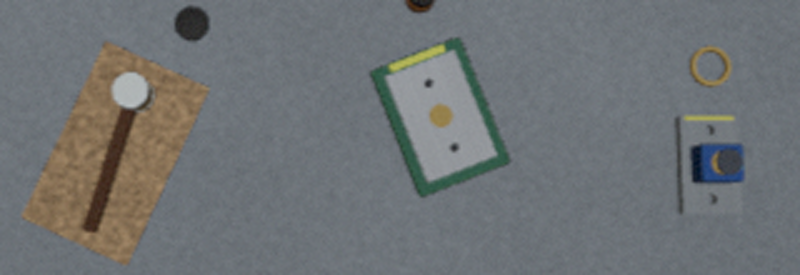

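```bash
python3 -m jog '[[[-169,0,326,26],[-169,0,326,26],[-169,0,326,26],[-169,0,326,26],[-169,0,326,26],[-169,0,326,26],[-169,0,326,26],[-169,0,326,26],[-169,0,326,26],[-169,0,326,26]]]'; python3 - <<'E'
from h import *
p,M=tool(); print(p,M.round(3)); c=calibration("wrist"); cv2.imwrite("pics/w1.png",snapshot("wrist"))
for q,z in dict(staking_head=0,head_hole=0,punch_top=.082).items():
    r=pinpoint("wrist",q)
    print(q,[(np.round(d["xy"],1).tolist(),round(d["confidence"],2),onz(c,d["xy"],z).round(4)[:2].tolist()) for d in r[:2]])
E
```

```text
time_s: 2.35
tcp_pos: [0.5272, -0.3322, 0.2139]
orientation: [-1.212, 1.205, -1.205]
ft_force: [-0.3, -0.0, -0.2]
finger_gap: 0.0909
[ 0.52720817 -0.33220187  0.21393231] [[ 0.005 -0.     1.   ]
 [-1.    -0.     0.005]
 [ 0.    -1.    -0.   ]]
staking_head [([278.5, 190.1], 0.85, [0.5189, -0.3285])]
head_hole [([275.2, 165.3], 0.84, [0.5523, -0.3242])]
punch_top [([280.0, 208.7], 0.59, [0.518, -0.3312])]
```

View pics/w1.png

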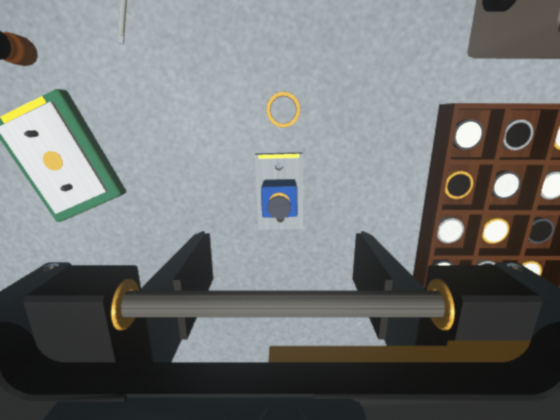

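```bash
python3 - <<'E'
import cv2
a=cv2.imread("pics/w1.png")
b=cv2.resize(a[140:240,230:330],None,fx=5.5,fy=5.5,interpolation=cv2.INTER_CUBIC)
c=cv2.resize(a[80:230,0:140],None,fx=3.6,fy=3.6,interpolation=cv2.INTER_CUBIC)
cv2.imwrite("pics/w1h.png",b);cv2.imwrite("pics/w1s.png",c)
E
```

```text
(no output)
```

View pics/w1h.png

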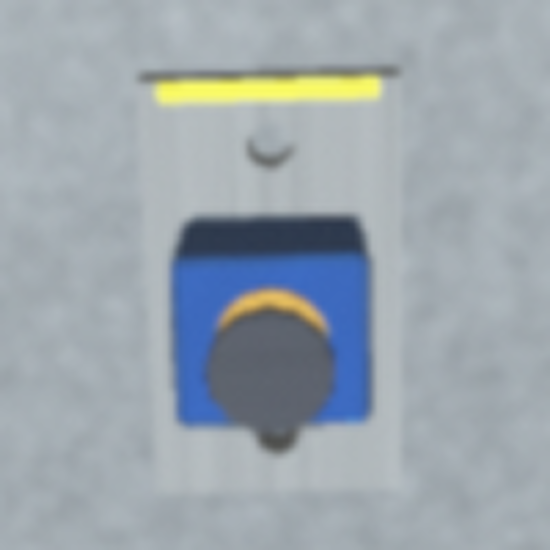

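View pics/w1s.png

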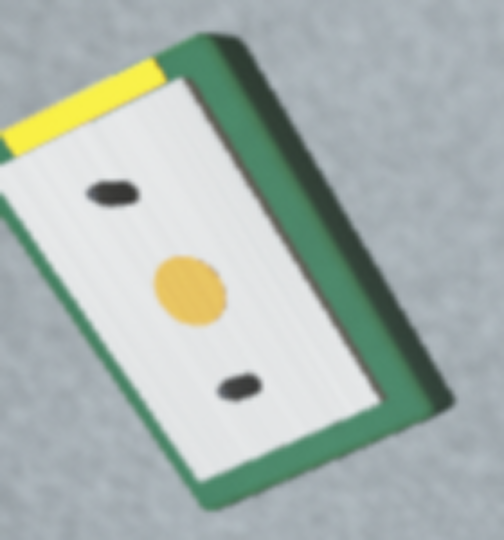

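```bash
cat >> h.py <<'E'
from scipy.optimize import least_squares
def fit(c,mod,px,x0,zoff=0):
    mod=np.array(mod,float);px=np.array(px,float)
    def W(v):
        cs,sn=np.cos(v[2]),np.sin(v[2])
        return np.c_[v[0]+cs*mod[:,0]-sn*mod[:,1],v[1]+sn*mod[:,0]+cs*mod[:,1],mod[:,2]+zoff]
    r=least_squares(lambda v:(proj(c,W(v))-px).ravel(),x0,loss="soft_l1")
    return r.x,(proj(c,W(r.x))-px)
E
python3 - <<'E'
from h import *
c=calibration("wrist")
hm=[(50,30,16),(50,-30,16),(-50,-30,16),(-50,30,16),(19,21,60),(19,-21,60),(-19,-21,60),(-19,21,60),(0,0,82)]
hp=np.array([(144,82),(398,76),(402,488),(160,492),(176,260),(368,252),(370,417),(179,426),(270,370)])/5.5+[230,140]-[.4,.4]
v,e=fit(c,np.array(hm)/1000,hp,[.525,-.33,0]); print("head",v.round(4),np.degrees(v[2]).round(2)); print(e.round(1).tolist())
sm=[(58,-38,25),(-58,-38,25),(-58,38,25),(0,0,25),(-70,38+12,20)]
sp=np.array([(186,80),(382,401),(200,481),(191,291),(208,508)])/3.6+[0,80]-[.4,.4]
sm[-1]=(-70,50,20)
v,e=fit(c,np.array(sm)/1000,sp,[.56,-.04,.4]); print("stand",v.round(4),np.degrees(v[2]).round(2)); print(e.round(1).tolist())
E
```

```text
head [ 0.519  -0.3307  0.0268] 1.54
[[-1.4, -0.5], [0.7, -0.6], [0.2, -0.1], [-0.4, 0.1], [-1.4, -0.8], [0.8, -0.2], [0.8, 1.6], [-0.4, 0.8], [0.3, 0.5]]
stand [ 0.5611 -0.0547  0.3939] 22.57
[[-0.4, -1.1], [0.3, 0.4], [0.3, 0.0], [0.7, -0.3], [-1.3, 2.6]]
```

```bash
python3 -m jog '[[[-2,50,-8,-1.2],[-2,100,-8,-1.2],[-2,140,-8,-1.2],[-2,165,-8,-1.2],[-2,182,-8,-1.2],[-2,192,-8,-1.2],[-2,192,-8,-1.2]]]'; python3 - <<'E'
from h import *
p,M=tool(); print(p,M.round(3)); c=calibration("wrist"); cv2.imwrite("pics/w2.png",snapshot("wrist"))
E
```

```text
time_s: 3.25
tcp_pos: [0.5191, -0.33, 0.0214]
orientation: [-1.221, 1.191, -1.19]
ft_force: [-1.0, -0.2, 0.7]
finger_gap: 0.0909
[ 0.51910783 -0.32998118  0.02141696] [[ 0.025 -0.001  1.   ]
 [-1.     0.     0.025]
 [-0.    -1.    -0.001]]
```

View pics/w2.png

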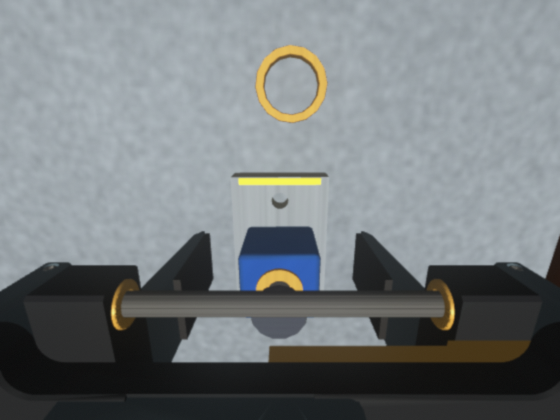

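The block sits centred between the fingers, with the stripe at the far end (foot's front corners at (233,175) and (327,175)). I'll close on it.

```bash
python3 -m jog '[[[0,0,0,0],[0,0,0,0],[0,0,0,0],[0,0,0,0],[0,0,0,0],[0,0,0,0],[0,0,0,0]]]' 30 45; python3 - <<'E'
from h import *
p,M=tool(); print(p,M.round(3)); c=calibration("wrist"); cv2.imwrite("pics/w3.png",snapshot("wrist"))
a=cv2.imread("pics/w3.png");cv2.imwrite("pics/w3z.png",cv2.resize(a[160:300,210:350],None,fx=4,fy=4,interpolation=cv2.INTER_CUBIC))
E
```

```text
time_s: 4.0
tcp_pos: [0.5194, -0.3297, 0.022]
orientation: [-1.221, 1.19, -1.19]
ft_force: [0.9, 1.8, 0.8]
finger_gap: 0.0413
[ 0.51942922 -0.32965061  0.02196516] [[ 0.026 -0.     1.   ]
 [-1.     0.     0.026]
 [-0.    -1.    -0.   ]]
```

View pics/w3z.png

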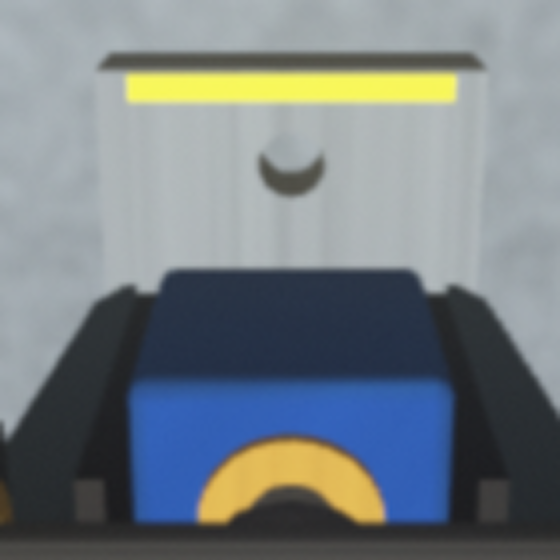

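```bash
python3 - <<'E'
from h import *
c=calibration("wrist")
hm=[(50,30,16),(50,-30,16),(19,21,60),(19,-21,60),(19,19,16),(19,-19,16),(35,0,16)]
hp=np.array([(97,71),(488,71),(130,381),(453,381),(160,270),(421,270),(292,164)])/4+[210,160]-[.4,.4]
v,e=fit(c,np.array(hm)/1000,hp,[.52,-.33,0]); print("head",v.round(4),np.degrees(v[2]).round(2)); print(e.round(1).tolist())
p,M=tool(); print(p, M.T@(np.r_[v[:2],0]-p))
# scale check: block front edge
print(onz(c,hp[0],.016),onz(c,hp[1],.016),onz(c,hp[2],.06),onz(c,hp[3],.06),onz(c,hp[6],.016))
E
```

```text
head [ 0.5191 -0.3312  0.0248] 1.42
[[-0.4, -0.1], [0.3, -0.1], [-1.6, 0.9], [2.0, 1.0], [3.4, -2.1], [-2.6, -2.1], [0.0, 0.4]]
[ 0.51942636 -0.32965216  0.0219741 ] [ 0.00156604  0.02197386 -0.00037369]
[ 0.56825999 -0.30024457  0.016     ] [ 0.569783  -0.3598044  0.016    ] [ 0.53808575 -0.31058513  0.06      ] [ 0.53911227 -0.35070016  0.06      ] [ 0.55432177 -0.33032747  0.016     ]
```

```bash
python3 -m jog '[[[0,-20,0,0],[0,-55,0,0],[0,-95,0,0],[-35,-118,-4,-3],[-75,-118,-8,-6],[-115,-118,-12,-10],[-155,-118,-16,-14],[-195,-118,-20,-18],[-230,-118,-25,-21],[-244,-118,-26,-21],[-244,-118,-26,-21],[-244,-118,-26,-21]]]'; python3 - <<'E'
from h import *
p,M=tool(); print(p,M.round(3),read_state()["finger_gap"]); c=calibration("wrist"); cv2.imwrite("pics/w4.png",snapshot("wrist"))
E
```

```text
time_s: 5.25
tcp_pos: [0.4873, -0.0868, 0.1399]
orientation: [-1.37, 0.915, -0.916]
ft_force: [1.1, 0.1, -4.7]
finger_gap: 0.042
[ 0.48731147 -0.08684893  0.13990072] [[ 0.382  0.     0.924]
 [-0.924 -0.     0.382]
 [ 0.    -1.     0.   ]] 0.042002123117867704
```

View pics/w4.png

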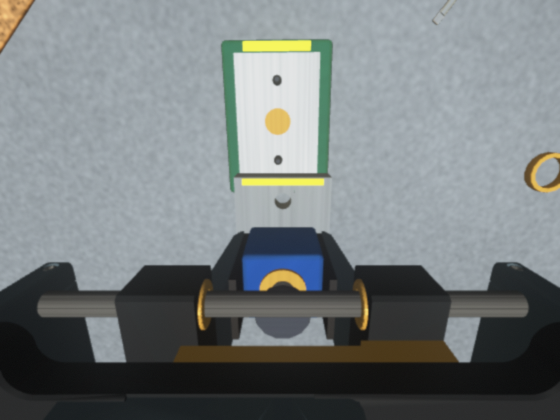

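```bash
python3 - <<'E'
import cv2
a=cv2.imread("pics/w4.png");cv2.imwrite("pics/w4z.png",cv2.resize(a[30:230,205:350],None,fx=4,fy=4,interpolation=cv2.INTER_CUBIC)[:600])
cv2.imwrite("pics/w4y.png",cv2.resize(a[140:290,205:355],None,fx=4,fy=4,interpolation=cv2.INTER_CUBIC))
E
```

```text
(no output)
```

View pics/w4z.png

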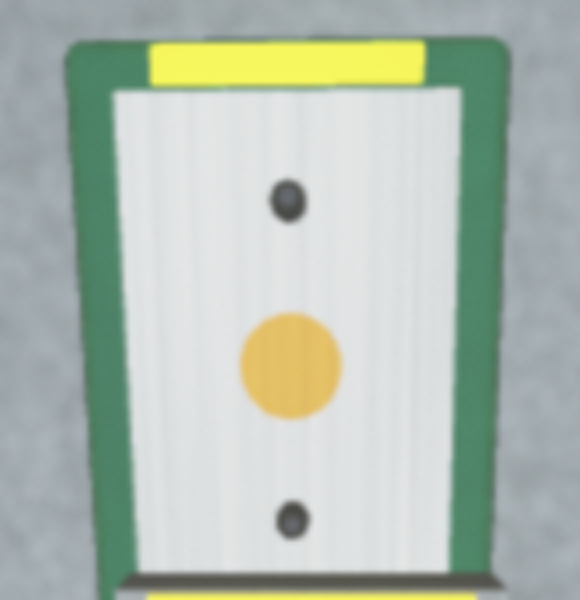

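View pics/w4y.png

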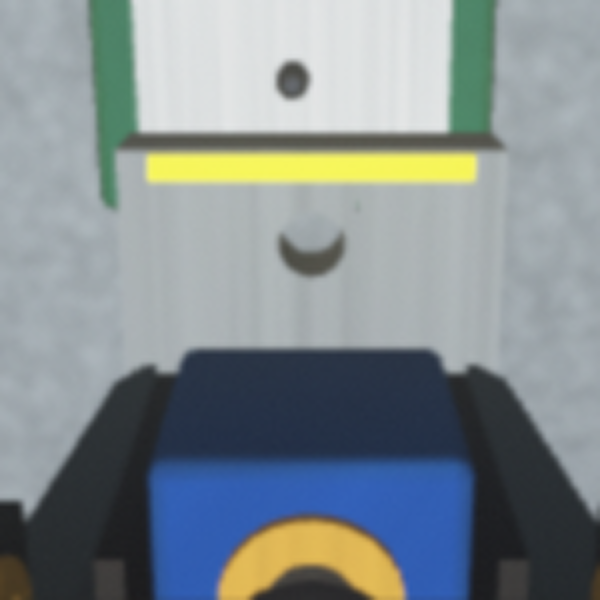

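```bash
python3 - <<'E'
from h import *
c=calibration("wrist"); p,M=tool()
sm=[(58,38,25),(58,-38,25),(70,50,20),(70,-50,20),(0,0,25),(35,0,33),(-35,0,33)]
sp=np.array([(113,91),(461,88),(66,40),(510,38),(291,366),(289,200),(292,520)])/4+[205,30]-[.4,.4]
v,e=fit(c,np.array(sm)/1000,sp,[.56,-.05,.39]); print("stand",v.round(4),np.degrees(v[2]).round(2)); print(e.round(1).tolist())
hm=[(50,30,16),(50,-30,16),(35,0,16),(19,21,60),(19,-21,60)]
hp=np.array([(116,151),(505,151),(312,244),(150,461),(473,461)])/4+[205,140]-[.4,.4]
h,e=fit(c,np.array(hm)/1000,hp,[.487,-.0868,.39],zoff=p[2]-.022); print("head",h.round(4),np.degrees(h[2]).round(2)); print(e.round(1).tolist())
print("tool yaw",np.degrees(np.arctan2(M[1,2],M[0,2])))
print("head rel tool mm",M.T@(np.r_[h[:2],p[2]]-p)*1e3)
print("stand rel tool mm",M.T@(np.r_[v[:2],p[2]]-p)*1e3, "rel head",M.T@np.r_[v[:2]-h[:2],0]*1e3)
E
```

```text
stand [ 0.5605 -0.0531  0.3987] 22.84
[[0.2, 0.3], [0.1, 0.3], [-1.6, -0.9], [1.3, -1.3], [-0.0, 0.5], [-0.2, 0.1], [0.0, 0.8]]
head [ 0.4872 -0.0885  0.3922] 22.47
[[-0.4, -0.4], [0.8, -0.5], [-0.2, 0.0], [-1.9, 0.5], [1.8, 0.4]]
tool yaw 22.451282022671766
head rel tool mm [ 1.12967821e+00  2.27604060e-04 -6.31880702e-01]
stand rel tool mm [-3.60392087e+00  2.70958295e-03  8.05876782e+01] rel head [-4.73359908e+00  2.48197889e-03  8.12195589e+01]
```

```bash
python3 -m jog '[[[-2,0,30,-0.4],[-4,20,60,-0.4],[-5,45,78,-0.4],[-5,62,81,-0.4],[-5,68,81,-0.4],[-5,68,81,-0.4],[-5,68,81,-0.4]]]'; python3 - <<'E'
from h import *
p,M=tool(); print(p,M.round(3),read_state()["finger_gap"]); a=snapshot("wrist");cv2.imwrite("pics/w5.png",a)
cv2.imwrite("pics/w5z.png",cv2.resize(a[140:290,180:380],None,fx=4,fy=4,interpolation=cv2.INTER_CUBIC))
a=snapshot("side");cv2.imwrite("pics/s5z.png",cv2.resize(a[200:320,200:360],None,fx=4,fy=4,interpolation=cv2.INTER_CUBIC))
E
```

```text
time_s: 6.0
tcp_pos: [0.5601, -0.0516, 0.0725]
orientation: [-1.372, 0.911, -0.911]
ft_force: [-0.6, 0.7, -5.1]
finger_gap: 0.0418
[ 0.56014615 -0.05163347  0.07254593] [[ 0.388  0.     0.922]
 [-0.922 -0.     0.388]
 [ 0.    -1.     0.   ]] 0.04178689454531255
```

View pics/w5z.png

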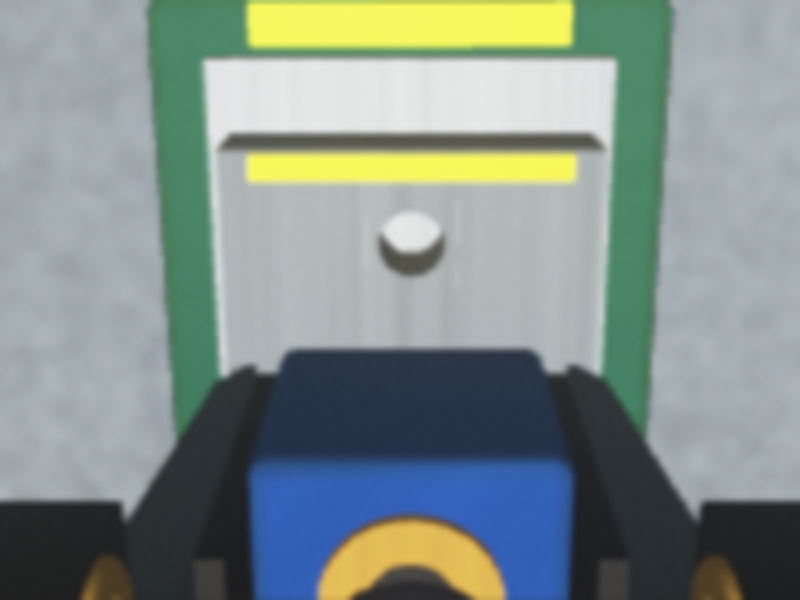

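View pics/s5z.png

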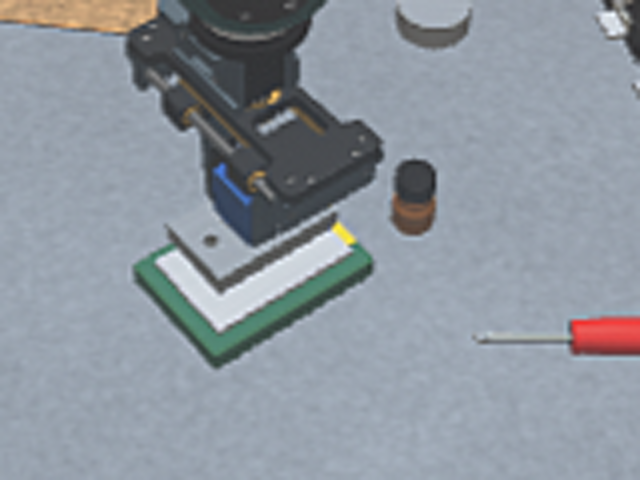

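```bash
cat > m.py <<'E'
from h import *
E
python3 - <<'E'
from h import *
c=calibration("wrist"); p,M=tool()
# raw points: deck corners & side edge midpoints
d=np.array([(203,59),(617,59)])/4+[180,140]-[.4,.4]
D=[onz(c,q,.025) for q in d]
zh=p[2]-.022
f=np.array([(217,151),(606,151),(411,244)])/4+[180,140]-[.4,.4]
F=[onz(c,q,zh+.016) for q in f]
T=lambda P:((M.T@(P-p))*1e3).round(2)[[0,2]]
print("deck",[T(P) for P in D],"foot",[T(P) for P in F])
sm=[(58,38,25),(58,-38,25)]
# expected: deck centre = mean-58 in tool z
print("stand c",(T(D[0])+T(D[1]))/2-[0,58],"head c",(T(F[0])+T(F[1]))/2-[0,50],"hole->c",T(F[2])-[0,35])
E
```

```text
deck [array([-37.29,  58.1 ]), array([39.05, 58.07])] foot [array([-28.51,  49.09]), array([30.8 , 49.07]), array([ 1.06, 34.37])]
stand c [0.88  0.085] head c [ 1.145 -0.92 ] hole->c [ 1.06 -0.63]
```

```bash
python3 -m jog '[[[0,6,1,0],[0,12,1,0],[0,17,1,0],[0,20,1,0],[0,20,1,0]]]'; python3 - <<'E'
from h import *
a=snapshot("wrist")
cv2.imwrite("pics/w6z.png",cv2.resize(a[140:290,180:380],None,fx=4,fy=4,interpolation=cv2.INTER_CUBIC))
E
```

```text
time_s: 6.6
tcp_pos: [0.5606, -0.0505, 0.0513]
orientation: [-1.373, 0.911, -0.909]
ft_force: [0.3, 0.1, -4.5]
finger_gap: 0.042
```

View pics/w6z.png

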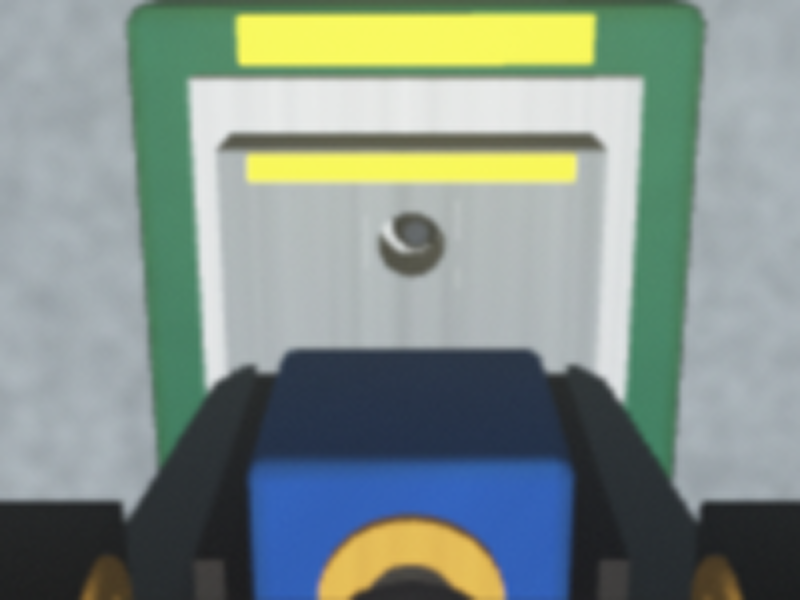

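The peg is inside the front hole, about 0.6 mm right of centre. I'll lower the rest of the way.

```bash
python3 -m jog '[[[0.4,2,0,0],[0.4,4,0,0],[0.4,4.7,0,0],[0.4,4.7,0,0],[0.4,4.7,0,0]]]'; python3 - <<'E'
from h import *
print(read_state()["ft_force"],read_state()["ft_torque"])
a=snapshot("wrist")
cv2.imwrite("pics/w7z.png",cv2.resize(a[140:290,180:380],None,fx=4,fy=4,interpolation=cv2.INTER_CUBIC))
E
```

```text
time_s: 7.15
tcp_pos: [0.5611, -0.0509, 0.0473]
orientation: [-1.372, 0.91, -0.91]
ft_force: [-0.6, -0.5, -4.0]
finger_gap: 0.0418
[-0.59245016 -0.51806805 -3.96828755] [0.03212051 0.06977145 0.01283632]
```

View pics/w7z.png

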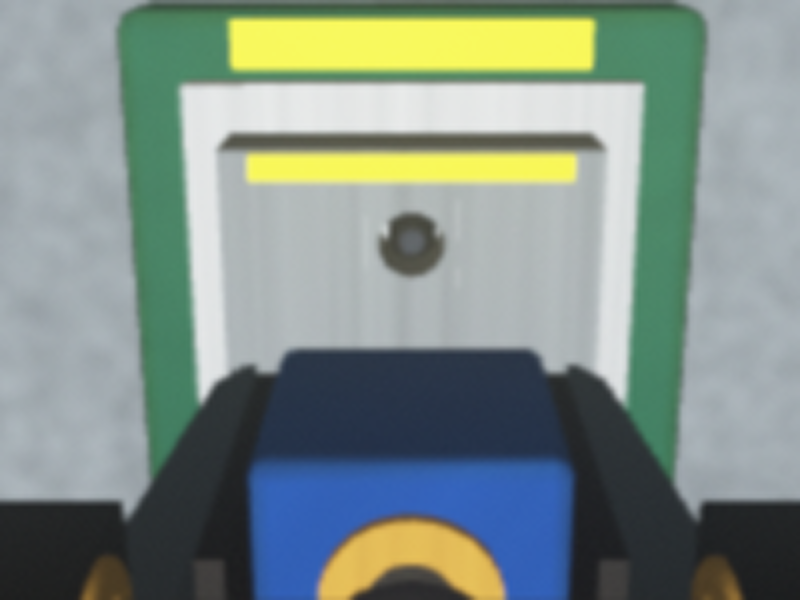

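```bash
python3 -m jog '[[[0,0.5,0,0],[0,1,0,0],[0,1,0,0]]]'
```

```text
time_s: 7.5
tcp_pos: [0.5613, -0.0509, 0.047]
orientation: [-1.372, 0.91, -0.91]
ft_force: [-5.9, 0.6, 9.5]
finger_gap: 0.0422
```

```bash
python3 -m jog '[[[0,0,0,0],[0,0,0,0],[0,0,0,0],[0,0,0,0],[0,0,0,0]]]' 80; python3 - <<'E'
from h import *
a=snapshot("wrist")
cv2.imwrite("pics/w8.png",a)
E
```

```text
time_s: 8.0
tcp_pos: [0.5612, -0.0509, 0.0462]
orientation: [-1.372, 0.91, -0.91]
ft_force: [0.3, -0.5, 0.6]
finger_gap: 0.0785
```

View pics/w8.png

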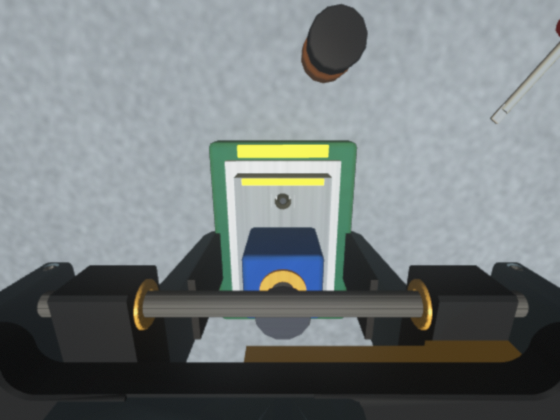

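```bash
python3 -m jog '[[[0,-15,0,0],[0,-45,0,0],[0,-90,0,0],[0,-130,0,0],[0,-150,0,0],[0,-150,0,0]]]'; python3 - <<'E'
from h import *
c=calibration("top"); p,M=tool()
a=onz(c,(212,236),.069); b=onz(c,(196.2,292),.046)
d=a-b; print(a,b,np.hypot(*d[:2]),np.degrees(np.arctan2(d[1],d[0])))
print(p)
t=a[:2]-.048*d[:2]/np.hypot(*d[:2]); print(t, M.T@(np.r_[t,p[2]]-p)*1e3)
cs=calibration("side"); print(onz(cs,(244,181),.069))
a=snapshot("wrist");cv2.imwrite("pics/w9.png",a)
E
```

```text
time_s: 8.65
tcp_pos: [0.5629, -0.0511, 0.2005]
orientation: [-1.369, 0.905, -0.914]
ft_force: [-0.4, -0.8, -0.2]
finger_gap: 0.0799
[0.57444096 0.26030741 0.069     ] [0.43636082 0.29614377 0.046     ] 0.14265472800298212 -14.549151332241845
[ 0.56288587 -0.05111124  0.2005245 ]
[0.5279802  0.27236551] [-311.5883125    -0.455414     93.63829485]
[0.57718364 0.25645407 0.069     ]
```

View pics/w9.png

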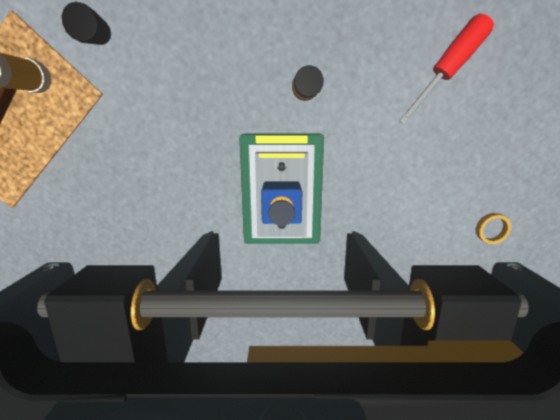

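```bash
python3 -m jog '[[[-40,0,10,5],[-90,0,22,12],[-135,0,36,18],[-180,0,50,24],[-225,0,65,30],[-265,0,80,34],[-295,0,90,37],[-310,0,93,37],[-311,0,94,37],[-311,0,94,37]]]' 60; python3 - <<'E'
from h import *
p,M=tool(); print(p,M.round(3),read_state()["finger_gap"])
a=snapshot("wrist");cv2.imwrite("pics/w10.png",a)
E
```

```text
time_s: 9.7
tcp_pos: [0.5265, 0.2714, 0.1956]
orientation: [-1.084, 1.388, -1.388]
ft_force: [-0.5, -0.5, -0.1]
finger_gap: 0.0601
[0.52646407 0.27144529 0.19559586] [[-0.243 -0.001  0.97 ]
 [-0.97  -0.001 -0.243]
 [ 0.001 -1.    -0.001]] 0.06005312502636614
```

View pics/w10.png

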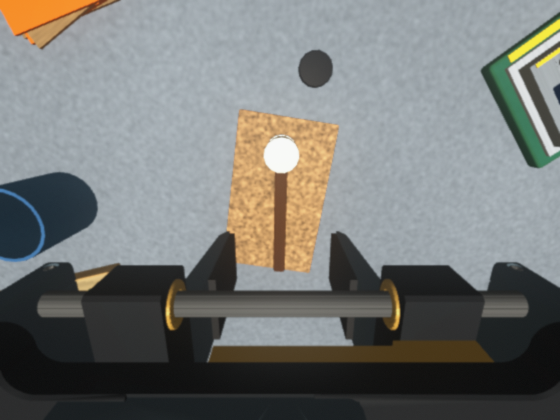

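```bash
python3 - <<'E'
from h import *
c=calibration("wrist"); p,M=tool()
T=lambda P:((M.T@(P-p))*1e3).round(2)
h=onz(c,(281.3,155),.069); e=onz(c,(279.3,270),.046); m=onz(c,(280.3,200),.046)
for q in(h,e,m): print(q,T(q))
d=(h-e); print("yaw",np.degrees(np.arctan2(d[1],d[0])),np.hypot(*d[:2]), "tool",np.degrees(np.arctan2(M[1,2],M[0,2])))
mm=[(100,60,5),(100,-60,5),(-100,-60,5)]
v,r=fit(c,np.array(mm)/1e3,[(240,110),(338,126),(309,271)],[.52,.28,-.3]);print("mat",v,np.degrees(v[2]),r.round(1).tolist())
E
```

```text
[0.57413588 0.25847956 0.069     ] [  0.57 126.76  49.19]
[0.43703679 0.29570513 0.046     ] [ -2.16 149.84 -92.83]
[0.52283027 0.27267133 0.046     ] [ -0.72 149.79  -4.01]
yaw -15.19087954856016 0.14206302962134612 tool -14.096165495823028
mat [ 0.51442836  0.27962236 -0.39856458] -22.83606850968631 [[-1.5, -0.4], [1.2, -0.2], [0.1, 3.0]]
```

```bash
python3 -m jog '[[[-1,40,1.5,1],[-1,85,1.5,1],[-1,125,1.5,1],[-1,155,1.5,1],[-1,172,1.5,1],[-1,177.5,1.5,1],[-1,177.5,1.5,1]]]'; python3 - <<'E'
from h import *
p,M=tool(); print(p,read_state()["ft_force"])
a=snapshot("wrist");cv2.imwrite("pics/w11.png",a)
E
```

```text
time_s: 10.45
tcp_pos: [0.5288, 0.2723, 0.0189]
orientation: [-1.073, 1.401, -1.401]
ft_force: [-1.4, -0.3, 0.6]
finger_gap: 0.0601
[0.52876599 0.27232792 0.01893397] [-1.3973624  -0.25919895  0.64615848]
```

View pics/w11.png

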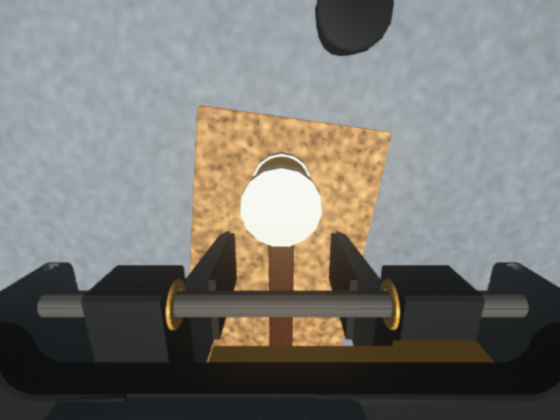

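The handle is centred between the fingers and the mallet face is at (281,207). I'll close at 60 N.

```bash
python3 -m jog '[[[0,0,0,0],[0,0,0,0],[0,0,0,0],[0,0,0,0],[0,0,0,0],[0,0,0,0],[0,0,0,0],[0,0,0,0]]]' 5 60; python3 - <<'E'
from h import *
p,M=tool(); print(p,read_state()["ft_force"]); c=calibration("wrist")
a=snapshot("wrist");cv2.imwrite("pics/w12.png",a)
g=cv2.cvtColor(a,cv2.COLOR_BGR2GRAY); m=((g>225)).astype(np.uint8); n,l,st,ce=cv2.connectedComponentsWithStats(m)
for i in range(1,n):
    if st[i,4]>800: print(st[i],ce[i],onz(c,ce[i],.069),(M.T@(onz(c,ce[i],.069)-p)*1e3).round(1))
E
```

```text
time_s: 11.3
tcp_pos: [0.5285, 0.2728, 0.0187]
orientation: [-1.073, 1.401, -1.401]
ft_force: [-1.4, -0.6, 1.1]
finger_gap: 0.0135
[0.52845906 0.27279736 0.01874766] [-1.44928093 -0.63647288  1.1352171 ]
[ 242  168   81   77 4854] [282.27317676 206.4157396 ] [0.57476491 0.25870778 0.069     ] [  1.5 -50.3  48.4]
```

```bash
python3 -m jog '[[[0,-10,0,0],[0,-40,0,0],[0,-85,0,0],[10,-130,2,0],[45,-155,10,0],[90,-161,20,0],[140,-161,31,0],[190,-161,42,0],[240,-161,53,0],[280,-161,62,0],[300,-161,66,0],[304,-161,67,0]]]'; python3 -m jog '[[[0,0,0,0],[0,0,0,0]]]'; python3 - <<'E'
from h import *
p,M=tool(); print(p,read_state()["ft_force"],M.round(3)); print(p+M@[0,0,.0487])
a=snapshot("wrist");cv2.imwrite("pics/w13.png",a)
a=snapshot("side");cv2.imwrite("pics/s13.png",cv2.resize(a[150:300,180:380],None,fx=4,fy=4,interpolation=cv2.INTER_CUBIC))
E
```

```text
time_s: 12.55
tcp_pos: [0.5134, -0.0402, 0.1801]
orientation: [-1.071, 1.403, -1.403]
ft_force: [-0.3, -0.1, -3.0]
finger_gap: 0.0135
time_s: 12.75
tcp_pos: [0.5138, -0.0374, 0.1798]
orientation: [-1.073, 1.401, -1.4]
ft_force: [-1.3, 0.6, -3.6]
finger_gap: 0.0133
[ 0.51384121 -0.03735382  0.179829  ] [-1.28337048  0.59983949 -3.61986914] [[-0.26  -0.     0.966]
 [-0.966  0.    -0.26 ]
 [-0.    -1.    -0.   ]]
[ 0.56086359 -0.05002603  0.17982053]
```

View pics/w13.png

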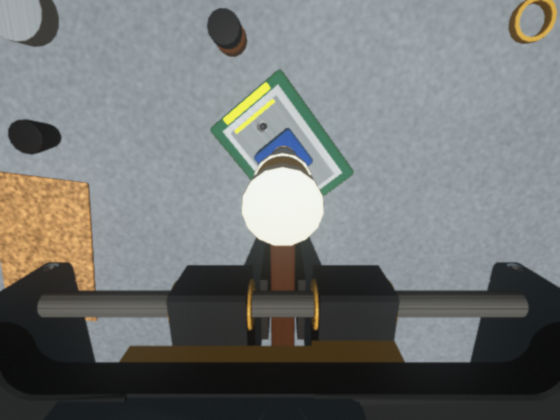

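View pics/s13.png

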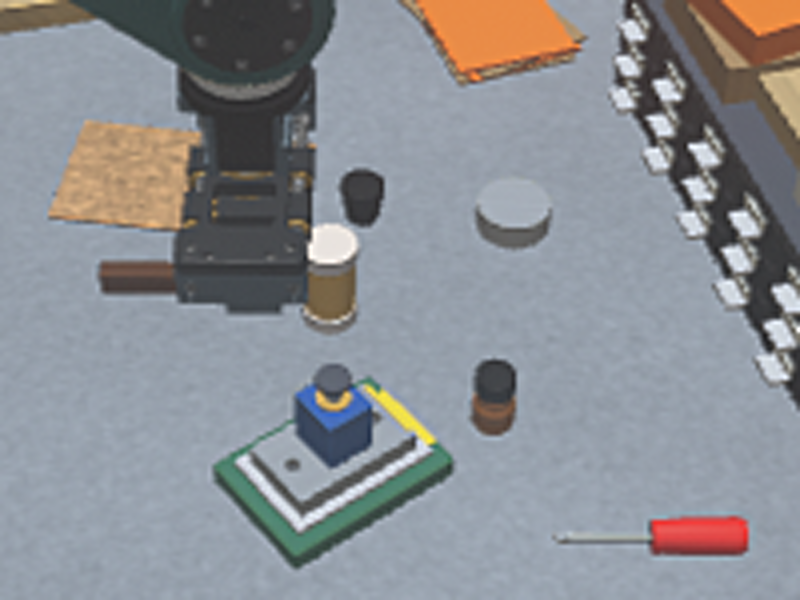

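```bash
python3 -m jog '[[[0,25,0.5,0],[0,45,0.5,0],[0,54,0.5,0],[0,58,0.5,0],[0,61,0.5,0],[0,61,0.5,0]]]'; python3 - <<'E'
from h import *
p,M=tool(); print(p,read_state()["ft_force"])
a=snapshot("side");cv2.imwrite("pics/s14.png",cv2.resize(a[200:300,200:340],None,fx=5,fy=5,interpolation=cv2.INTER_CUBIC))
E
```

```text
time_s: 13.45
tcp_pos: [0.5148, -0.0381, 0.1192]
orientation: [-1.072, 1.4, -1.401]
ft_force: [-2.1, 0.8, 1.9]
finger_gap: 0.0136
[ 0.51480204 -0.03812729  0.11923437] [-2.09308479  0.81678675  1.85110979]
```

View pics/s14.png

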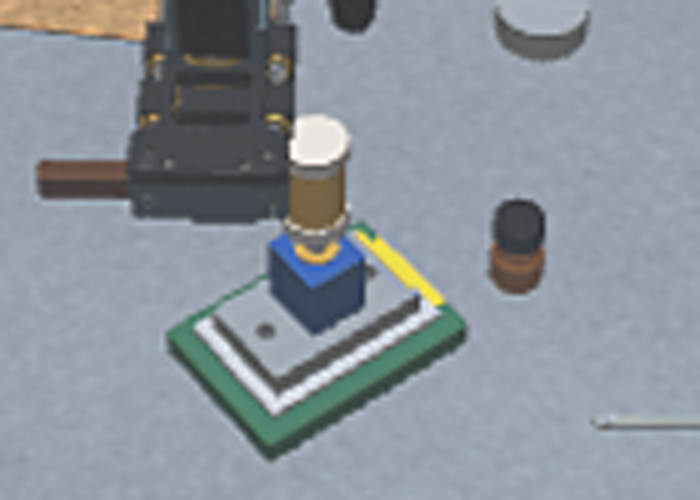

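```bash
python3 -m jog '[[[0,3,0,0],[0,6,0,0],[0,7,0,0],[0,7,0,0]]]'
```

```text
time_s: 13.9
tcp_pos: [0.515, -0.0383, 0.1125]
orientation: [-1.072, 1.4, -1.401]
ft_force: [-4.5, 3.2, 13.3]
finger_gap: 0.0135
```

```bash
python3 -m jog '[[[0,0.7,0,0],[0,0.7,0,0]]]'; python3 - <<'E'
from h import *
a=snapshot("side");cv2.imwrite("pics/s15.png",cv2.resize(a[200:300,200:340],None,fx=5,fy=5,interpolation=cv2.INTER_CUBIC))
E
python3 -m jog '[[[0,-5,0,0],[0,-15,0,0],[0,-35,0,0],[0,-60,0,0],[0,-67,0,0],[0,-67,0,0],[0,-67,0,0]]]'; python3 - <<'E'
from h import *
p,M=tool(); print(p,read_state()["ft_force"],M.round(3))
a=snapshot("side");cv2.imwrite("pics/s16.png",cv2.resize(a[170:300,190:360],None,fx=4.5,fy=4.5,interpolation=cv2.INTER_CUBIC))
a=snapshot("wrist");cv2.imwrite("pics/w16.png",a)
E
```

```text
time_s: 14.1
tcp_pos: [0.515, -0.0383, 0.1121]
orientation: [-1.072, 1.4, -1.401]
ft_force: [-8.8, 3.8, 22.3]
finger_gap: 0.0136
time_s: 14.85
tcp_pos: [0.5138, -0.0383, 0.1772]
orientation: [-1.073, 1.402, -1.4]
ft_force: [0.1, -0.6, -2.8]
finger_gap: 0.0137
[ 0.51380349 -0.03827742  0.17715694] [ 0.10336743 -0.61489757 -2.7633295 ] [[-0.261 -0.001  0.965]
 [-0.965  0.    -0.261]
 [ 0.    -1.    -0.001]]
```

View pics/s15.png

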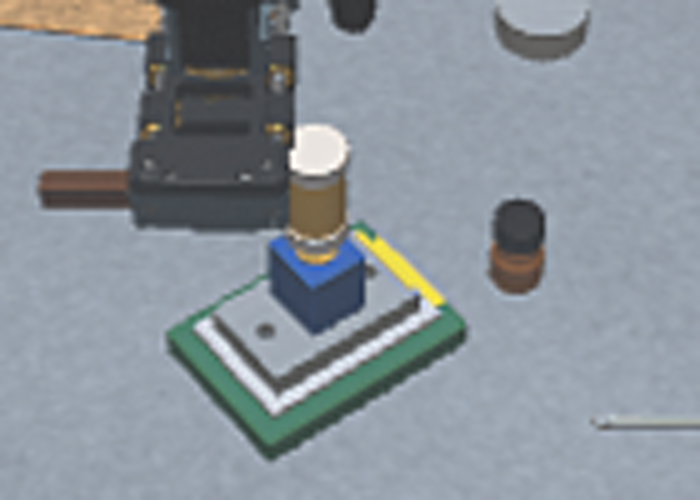

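View pics/s16.png

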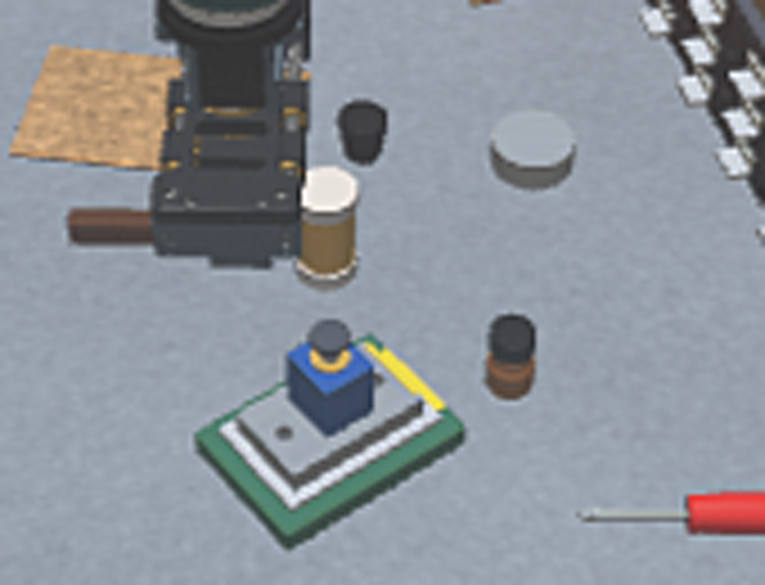

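View pics/w16.png

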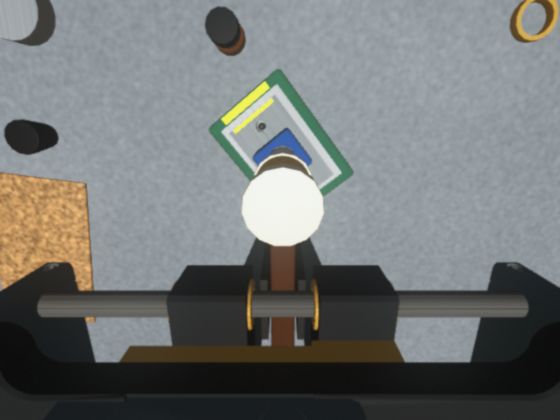

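The punch went fully home at about 25 N and has sprung back up. The mallet is still level in the grip. I'm returning it to the mat.

```bash
python3 -m jog '[[[-15,0,-3,0],[-50,0,-11,0],[-95,0,-21,0],[-145,0,-32,0],[-195,0,-43,0],[-245,0,-54,0],[-285,0,-63,0],[-302,20,-67,0],[-304,60,-67.5,0],[-304,100,-67.5,0],[-304,130,-67.5,0],[-304,145,-67.5,0]]]'; python3 - <<'E'
from h import *
p,M=tool(); print(p,read_state()["ft_force"])
a=snapshot("wrist");cv2.imwrite("pics/w17.png",a)
E
```

```text
time_s: 16.15
tcp_pos: [0.5264, 0.2727, 0.0298]
orientation: [-1.077, 1.402, -1.401]
ft_force: [0.5, -0.2, -2.5]
finger_gap: 0.0137
[0.52637814 0.27273282 0.02978847] [ 0.46017674 -0.19819578 -2.48857158]
```

View pics/w17.png

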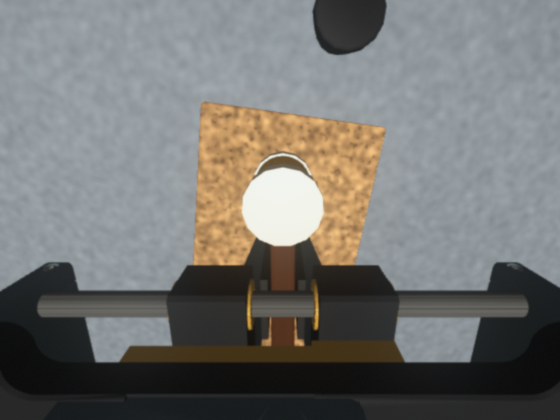

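```bash
python3 -m jog '[[[0,5,0,0],[0,9,0,0],[0,12,0,0],[0,14,0,0],[0,14.8,0,0],[0,14.8,0,0]]]'
```

```text
time_s: 16.8
tcp_pos: [0.5287, 0.2729, 0.0187]
orientation: [-1.072, 1.401, -1.401]
ft_force: [-0.4, -0.8, -1.2]
finger_gap: 0.0138
```

```bash
python3 -m jog '[[[0,0.5,0,0],[0,0.5,0,0]]]'; python3 -m jog '[[[0,0,0,0],[0,0,0,0],[0,0,0,0],[0,0,0,0],[0,0,0,0],[0,0,0,0]]]' 60;  python3 -m jog '[[[0,-15,0,0],[0,-50,0,0],[0,-95,0,0],[0,-140,0,0],[0,-160,0,0],[0,-170,0,0],[0,-170,0,0],[0,-170,0,0]]]'; python3 - <<'E'
from h import *
p,M=tool(); print(p,read_state()["ft_force"]); c=calibration("wrist")
a=snapshot("wrist");cv2.imwrite("pics/w18.png",a)
g=cv2.cvtColor(a,cv2.COLOR_BGR2GRAY); m=((g>225)).astype(np.uint8); n,l,st,ce=cv2.connectedComponentsWithStats(m)
for i in range(1,n):
    if st[i,4]>300: print(ce[i],onz(c,ce[i],.069))
E
```

```text
time_s: 17.0
tcp_pos: [0.5287, 0.2729, 0.0186]
orientation: [-1.072, 1.401, -1.401]
ft_force: [-4.4, -0.8, 10.5]
finger_gap: 0.0136
time_s: 17.6
tcp_pos: [0.5285, 0.2727, 0.0177]
orientation: [-1.073, 1.401, -1.401]
ft_force: [-0.2, 1.4, 0.1]
finger_gap: 0.0582
time_s: 18.4
tcp_pos: [0.5279, 0.2725, 0.1868]
orientation: [-1.074, 1.401, -1.401]
ft_force: [-0.6, 0.5, -0.1]
finger_gap: 0.06
[0.5278766  0.2724946  0.18681626] [-0.64044244  0.49297476 -0.13217734]
[281.68910891 156.78910891] [0.57438703 0.25883724 0.069     ]
```

View pics/w18.png

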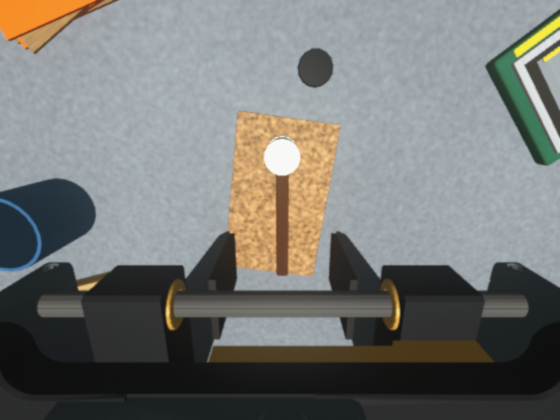

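```bash
python3 - <<'E'
from h import *
a=snapshot("side");cv2.imwrite("pics/s19.png",cv2.resize(a[160:310,180:360],None,fx=4,fy=4,interpolation=cv2.INTER_CUBIC))
b=snapshot("top");cv2.imwrite("pics/t19.png",cv2.resize(b[180:300,160:480],None,fx=2.5,fy=2.5,interpolation=cv2.INTER_CUBIC))
for n,z in(("top",.107),("side",.107)):
    r=pinpoint(n,"punch_top"); print(n,[(d["xy"],d["confidence"],onz(calibration(n),d["xy"],z)) for d in r[:1]])
print(read_state()["time_s"])
E
```

```text
top [([340.4, 242.9], 0.42, array([ 0.56244969, -0.05354139,  0.107     ]))]
side []
18.65
```

View pics/s19.png

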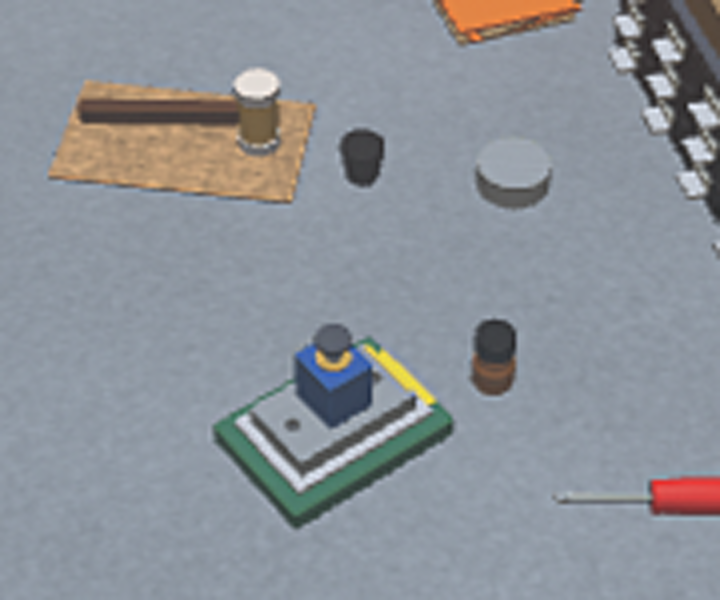

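View pics/t19.png

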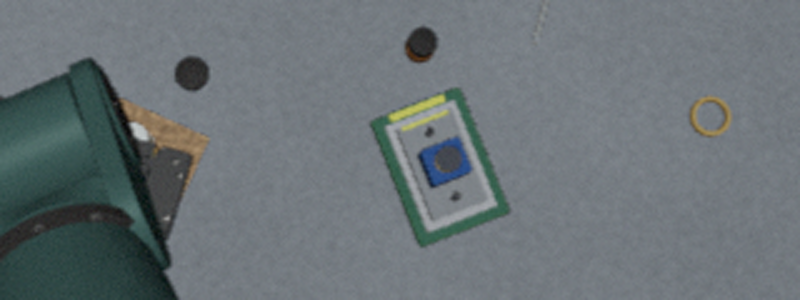

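The side and top views show the head seated squarely, stripe to stripe, with its punch up. The mallet stands on the mat (its head at (257,110) in the side crop), and the jar, loupe, ring, tin and screwdriver look undisturbed. I'm handing in.

```bash
python3 -c "
from cell import *
print(hand_in())"
```

```text
the job is handed in; nothing more can be done
None
```

The job is done and handed in at about 18.7 s of robot time; `hand_in()` gives no verdict.

- **Head:** I set the head on the pegs with its stripe at the stand's striped end and let go of it there. The tool's height at release matched the foot resting fully on the deck, and both later views show it still square and seated.
- **Punch:** I pressed it down with the mallet until it bottomed, at about 25 N at the wrist. It was a steady press rather than a sharp blow. Afterwards the punch was back up.
- **Mallet:** It stands level on the cork mat within about 1 mm of where it started, roughly 27 mm inside the limit. The gripper is clear, about 19 cm above the bench, with no contact force beyond sensor noise.
- **Bystanders:** The jar, loupe, ring, screwdriver and tin look unmoved in the last pictures. The mug looked in place in the last wrist picture.
- **Disagreements:** The networks' position for the head was up to 17 mm off my own fit, so I used the fit. The wrist camera also read about 1 mm off sideways, which I corrected for. In the last check the network missed the punch in the side view. Its top-view estimate, at low confidence (0.42), was about 3 mm from where I released the head, so I relied on the pictures instead.

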